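# Peel the snapped-on cover off the roller trays and hold it up

## Robot

A 6-joint arm with a two-finger parallel gripper is mounted at the origin on a cart in front of the work surface, level with it; the furniture and walls round the work are solid. World frame = base frame: x ahead of the robot, y to its left, z up, the work surface at z = 0. Lengths are in mm, angles in rad, forces in N, time in s.
With the tool pointing down it reaches from about 350 to 975 mm from the base axis. Payload 17.4 kg.
Tool frame: the origin (TCP) lies where the fingers leave the gripper's body, on its centre line; the fingertips stand bot.tip_extent ahead of it and the grasp point (between the pads) lies 54 mm ahead of it (bot.tip_extent is the distance from the TCP to the fingertips, in mm); z points along the fingers, y is the line along which they close (so a half turn about z gives the same grasp; the last joint's range is limited). The gripper opens to 85 mm and grips with 20 to 120 N. Pads are 22 mm wide; open, the fingers measure 114 mm over their backs; the gripper's body (76 mm by 85 mm) begins 54 mm behind the grasp point. The pads swing forward as they close: fully open they stand 13 mm farther back than shut.
Start: joints at [-1.31, 0.116, 1.442, -0, 1.584, -0.038], TCP at [198.693, -645.1, 303.903] pointing down, gripper open.
Joint ranges: [-2.83, 2.83], [-0.83, 2.19], [0.07, 2.5], [-1.14, 4.28], [0.01, 3], [-2.97, 2.97]. Speed limits (rad/s): [1.89, 1.89, 2.22, 3.14, 3.14, 3.14].

## Interface

Orientations are given as a unit quaternion [w, x, y, z].
In Python, from station import bot gives the robot as it stands.
- The arm moves only by the shell command python3 steer.py [FORCE], which reads ROWS from standard input. ROWS is a JSON object whose key "ticks" holds a list of rows, 1 to 5 of them, each of 7 numbers: dx, dy, dz in fractions of the full range, 1 being 500 mm, then a rotation vector rx, ry, rz in normalised numbers (1 is pi rad), then the opening from 0.0 (shut) to 1.0 (fully open); each row is the pose to reach, as a shift and turn from the pose commanded when the command began, along the tool's axes at that moment; what a row does not reach only later rows make up. A row lasts 1/12 s, in which the tool goes at most 41.7 mm and 0.125 rad, less where a joint would pass 70% of its speed; a pose out of reach is approached as far as the arm can. The fingers move at their own pace and stop on an object; FORCE is the grip in N (left out, the last holds). Time passes only in rows, so rows that do not move let the fingers close. It prints the time, the measured TCP pose, the force, the opening and the grip force at its end. Shift and turn numbers lie between -1 and 1, and a call with a number outside is refused. Input that does not fit is refused with a message, and nothing moves.
- bot.sense(): the state, without advancing time (a new reading comes with each control period).
- bot.camera(name): name is "side" or "top" or "wrist"; returns the picture (384x512x3 uint8, red, green, blue); there is no depth.
- bot.camera_params(name): a dict with "intrinsics" (3x3 intrinsics, pixels), "rvec" (rotation vector, rad) and "tvec" (3), from world to camera coordinates, as OpenCV has them; the wrist camera has in their place "tool_from_camera" (4x4, takes a point from camera to tool coordinates, whose origin is the TCP and whose axes are the flange's). Camera axes: x right, y down, z forward; pixel columns grow to the right and rows downward; lengths in mm; the calibration is good to about 2 mm. A picture is of the moment at which its call begins: read the wrist's pose just before it. camera_params takes no time and is no camera call.
- bot.hand_in(): hands the job in; it is judged then, once.
The state is a dict: "t": time; "joint_positions": joint angles; "qd": joint speeds; "tau": joint torques, N m; "tcp_pos": TCP position; "tcp_rot": TCP orientation; "wrist_force": force on the tool from outside, world axes, zero at the start; "ft_torque": the same for the moment, N m; "gripper_width": opening from 0.0 (shut) to 1.0 (fully open); "finger_force": force on a finger pad.
Only numpy, scipy, OpenCV 4.12 (cv2) and the standard library are available. Lean on these libraries where they do the work, as an engineer would, in place of code of your own. Each camera call takes 0.05 s, during which the arm holds its last target. There are 200 camera calls.

## Task

The formed plastic cover is snapped tight on the nested roller trays, with a steel V-block standing on it as a weight: lift the V-block off and stand it, groove up, on the free desk at least a hand's width from the trays. Then take the cover by the upright pull lip at its corner and peel it off slowly, lip corner first while the corner diagonally across still sits on the tray, so that the trays stay standing where they are, every roller stays in its pocket and none of the other things is pushed about. Finish holding the cover still by its lip, not putting it down or letting go, well to one side of the trays and well up (its lowest edge more than 10 cm above the desk), with the lip corner clearly the higher one so that the underside can be looked over.

Things in the scene. Friction and masses are not known exactly. Their poses are not given: they have to be found in the camera images.
- roller_tray: Two nested grey formed trays stuck fast together, the upper one holding rollers: 120 (x) x 160 (y) x 40 mm, two rounded flanges 13 mm apart, loose on the desk, about 0.55 kg with the rollers. Origin: centre of the underside, z up. Six round pockets in two rows at x = -18 and +18 mm, y = -36, 0, +36 mm, floors 7 mm above the origin; the four outer ones hold a roller each.
- cover: Off-white formed cover, 120 (x) x 160 (y) mm, 2.5 mm sheet, about 70 g, axes as the trays' at the start. Origin: centre of the rim's underside, 40 mm above the trays' origin, z up. An 11 mm deep bead below nests in the tray with 2 mm play a side. A raised panel 61 x 105 mm, 5.5 mm above the origin, carries the V-block. Upright pull lip across the corner -x +y.
- pull_lip (a point): Middle of the pull lip, an upright formed lip across one corner: 10 mm thick, 32 mm long, top 25.5 mm above the cover's origin (65.5 mm above the desk at the start). This point: x = -43, y = +63, z = +16 mm in the cover's frame. Pinch it across its thickness, along the cover's direction (-x, +y) at 45 degrees; its long side runs along (+x, +y). Axes as the cover's.
- lip_corner (a point): Underside of the cover's rim at the lip's corner: x = -56, y = +76, z = 0 mm in the cover's frame. Six springy snap dimples in the tray's wall, none near this corner, grip the rolled edge of the cover's bead. Lifted here while the cover turns about its far corner, it takes 3 to 5 N to peel; each dimple lets go once the cover is some 5 mm up there.
- far_corner (a point): Underside of the cover's rim at the corner diagonally across from the lip, about which it turns when peeled: x = +56, y = -76, z = 0 mm in the cover's frame; the rim reaches 6 mm further out along the diagonal. Pulled up level, all six dimples hold at once, with about the weight of the loaded trays, which then start to come up too.
- v_block: Steel V-block standing as a weight on the cover's raised panel, groove up: 45 (its x) x 40 (its y) x 32 mm high, about 0.36 kg. Origin: centre of its underside, z up. Can be gripped across the 40 mm width, along its y. The desk is free for it round x = 0.53, y = -0.155 m, between the mouse and the folder.
- roller_0: Steel bearing roller, 20 mm diameter, 24 mm high, 62 g, standing loose in the tray's pocket at x = -18, y = -36 mm, hidden under the cover. Origin at the centre of its underside, 7 mm above the tray's origin.
- roller_2: Steel bearing roller, 20 mm diameter, 24 mm high, 62 g, standing loose in the tray's pocket at x = -18, y = 36 mm, hidden under the cover. Origin at the centre of its underside, 7 mm above the tray's origin.
- roller_3: Steel bearing roller, 20 mm diameter, 24 mm high, 62 g, standing loose in the tray's pocket at x = 18, y = -36 mm, hidden under the cover. Origin at the centre of its underside, 7 mm above the tray's origin.
- roller_5: Steel bearing roller, 20 mm diameter, 24 mm high, 62 g, standing loose in the tray's pocket at x = 18, y = 36 mm, hidden under the cover. Origin at the centre of its underside, 7 mm above the tray's origin.
- loupe: Bystander: black eyepiece magnifier, 39 mm wide, 38 mm high, behind the trays. Origin under its centre.
- gauge_block: Bystander: small steel gauge block, 35 x 18 x 9 mm, near the front edge of the desk, right of the mouse. Origin under its centre.

How it is judged (in metres and radians):
On the way, in this order (a step that is already met when the one before it is completed fails the run):
1. the V-block stands upright on the desk, clear of the trays and let go (height (world z) of v_block below 0.012 m and angle between v_block's own z axis and vertical below 0.1 rad and horizontal distance between v_block and roller_tray above 0.1 m and contact force between v_block and the fingers below 0.1 N and contact force between v_block and roller_tray below 0.1 N and linear speed of v_block below 0.02 m/s), for 0.2 s.
2. the cover's lip corner is up while the corner diagonally across still sits on the tray and the trays stand flat (angle between roller_tray's own z axis and vertical below 0.03 rad and angle between cover's own z axis and vertical above 0.06 rad and z of lip_corner in the frame of roller_tray above 0.052 m and z of far_corner in the frame of roller_tray below 0.047 m), for 0.1 s.
At the end, for the whole second after the job is handed in: Cover held still by the fingers alone, far corner over 100 mm and lip corner over 135 mm up, tilted over 0.2 rad, centre over 180 mm from the trays'; V-block upright on the desk, let go, over 100 mm from the trays' centre; trays within 20 mm of their start, rollers in their pockets (all of step 1 and height (world z) of far_corner above 0.1 m and height (world z) of lip_corner above 0.135 m and angle between cover's own z axis and vertical above 0.2 rad and horizontal distance between cover and roller_tray above 0.18 m and contact force between the fingers and cover above 1 N and contact force between cover and roller_tray below 0.1 N and contact force between cover and v_block below 0.1 N and linear speed of cover below 0.03 m/s and angular speed of cover below 0.3 rad/s and distance of roller_tray from where it was at the start of the episode below 0.02 m and angle between roller_tray's own z axis and vertical below 0.05 rad and z of roller_0 in the frame of roller_tray between 0.003 and 0.013 m and z of roller_2 in the frame of roller_tray between 0.003 and 0.013 m and z of roller_3 in the frame of roller_tray between 0.003 and 0.013 m and z of roller_5 in the frame of roller_tray between 0.003 and 0.013 m); the arm keeps its last pose, push and grip.
It fails at once if the trays are lifted, tipped or pushed more than 20 mm (distance of roller_tray from where it was at the start of the episode above 0.02 m or angle between roller_tray's own z axis and vertical above 0.1 rad).
It fails at once if a roller leaves its pocket (z of any of roller_0, roller_2, roller_3, roller_5 in the frame of roller_tray above 0.02 m).
It fails at once if the V-block tips over (angle between v_block's own z axis and vertical above 0.5 rad).
It fails at once if a bystander is pushed more than 20 mm (distance of any of loupe, gauge_block from where it was at the start of the episode above 0.02 m).
It also fails if it takes over 62 s, if anything falls off the work surface, if the arm or the gripper's body presses on something with over 40 N, if the wrist force passes 120 N, or if a joint passes its speed limit or range.

## Working session

There is one attempt and no reset: what is moved stays moved. The work goes in short steps, Python scripts to look and compute and a shell command to move; the robot and the scene stay as the last step left them, time stands still between calls to the robot, and variables do not carry over. Pictures are saved under pics/ and viewed, at most 10 in all, crops included, and the job is handed in when it is done.

```bash
ls; mkdir -p pics; python3 - <<'E'
from station import bot
import cv2
for n in("side","top"):
    cv2.imwrite(f"pics/{n}0.png",cv2.cvtColor(bot.camera(n),cv2.COLOR_RGB2BGR)); print(bot.camera_params(n))
print(bot.camera_params("wrist"),bot.tip_extent,bot.sense())
E
```

```text
pics
station.py
steer.py
{'intrinsics': array([[357.42853505,   0.        , 254.36433512],
       [  0.        , 357.42853505, 186.15224881],
       [  0.        ,   0.        ,   1.        ]]), 'rvec': array([ 2.10744856, -0.21626073,  0.09014608]), 'tvec': array([-545.08225864,  158.69306953,  754.74023952])}
{'intrinsics': array([[415.73329756,   0.        , 257.93150182],
       [  0.        , 415.73329756, 197.25495706],
       [  0.        ,   0.        ,   1.        ]]), 'rvec': array([ 2.1947224 , -2.16112615,  0.11727182]), 'tvec': array([  40.4565741 ,  557.94759271, 1123.67905474])}
{'intrinsics': array([[295.47834053,   0.        , 254.62090138],
       [  0.        , 295.47834053, 190.22529803],
       [  0.        ,   0.        ,   1.        ]]), 'tool_from_camera': array([[ 6.61190317e-04, -9.60115771e-01, -2.79601982e-01,
         7.11636333e+01],
       [ 9.99999497e-01,  4.23899777e-04,  9.09139201e-04,
         6.40823872e-01],
       [-7.54355667e-04, -2.79602442e-01,  9.60115569e-01,
        -7.05589642e+01],
       [ 0.00000000e+00,  0.00000000e+00,  0.00000000e+00,
         1.00000000e+00]])} 72.6 {'t': 0.1, 'joint_positions': array([-1.30977890e+00,  1.16437791e-01,  1.44219021e+00, -1.90106744e-05,
        1.58402012e+00, -3.77962251e-02]), 'qd': array([ 9.62861561e-05, -7.09843053e-04, -8.08987644e-04,  8.43183625e-04,
       -1.34977002e-03,  2.55490694e-05]), 'tau': array([ 2.70215423e-03, -7.33669853e+01, -6.33787894e+01, -2.90100786e-05,
        5.17122782e-03,  4.19147102e-05]), 'tcp_pos': array([ 198.6758168 , -644.99739475,  303.24123966]), 'tcp_rot': array([-5.23393894e-04,  9.88859427e-01,  1.48851452e-01, -6.82241624e-05]), 'wrist_force': array([ 0.04850211, -0.71997857,  0.54840987]), 'ft_torque': array([ 0.02240465, -0.02707316,  0.00569589]), 'finger_force': 0.0, 'gripper_width': 1.0023796968753138}
```

```bash
python3 - <<'E'
import cv2
a=cv2.imread("pics/top0.png"); cv2.imwrite("pics/top0x.png",cv2.resize(a,(800,600),interpolation=cv2.INTER_CUBIC))
a=cv2.imread("pics/side0.png"); cv2.imwrite("pics/side0x.png",cv2.resize(a,(800,600),interpolation=cv2.INTER_CUBIC))
E
```

```text
(no output)
```

View pics/top0x.png

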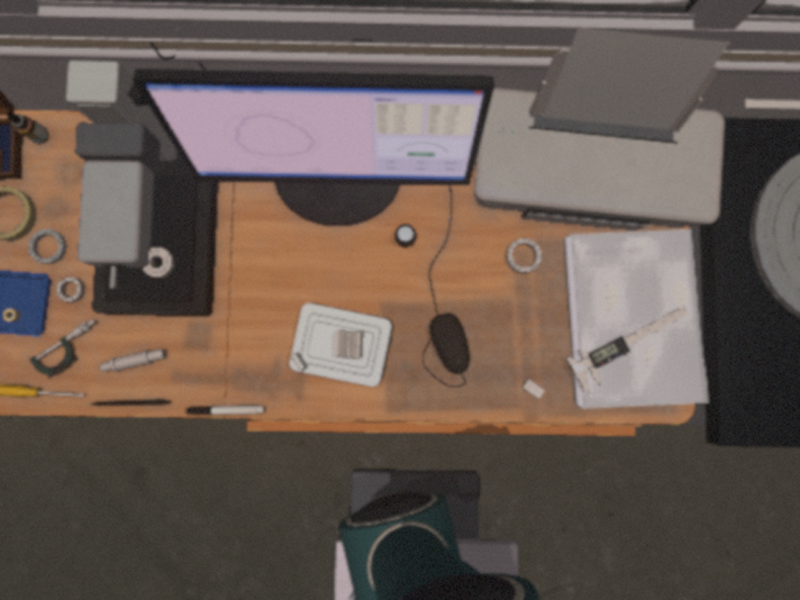

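View pics/side0x.png

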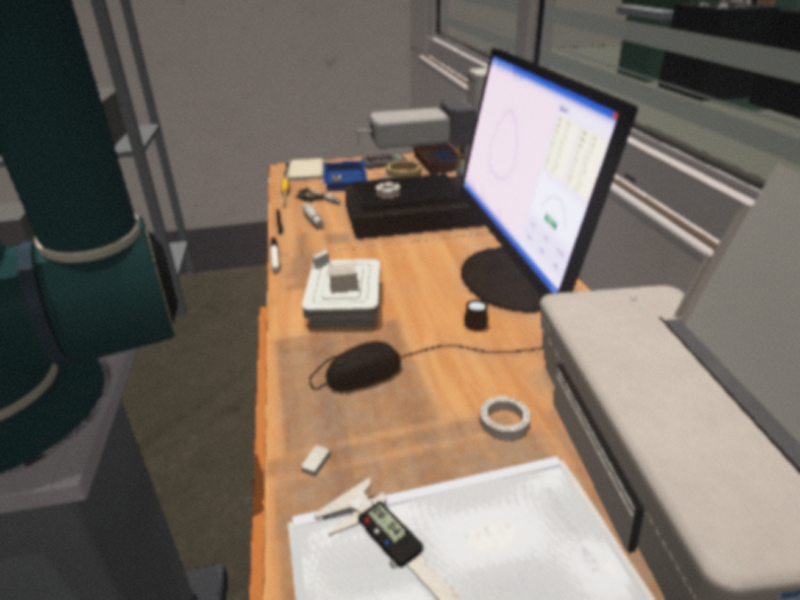

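Top view (800x600): cover corners at about (302,303), (392,318), (380,386), (290,370), lip at (299,362), V-block at (349,344). The mouse is at (450,343), the loupe at (405,235) and the gauge block at (534,388).

```bash
cat > h.py <<'E'
import numpy as np,cv2
from scipy.spatial.transform import Rotation as R
from station import bot
def rot(q): return R.from_quat([q[1],q[2],q[3],q[0]])
def cam(n,s=None):
    p=bot.camera_params(n);K=p["intrinsics"]
    if n=="wrist":
        T=np.eye(4);T[:3,:3]=rot(s["tcp_rot"]).as_matrix();T[:3,3]=s["tcp_pos"]
        C=T@p["tool_from_camera"];return K,C[:3,:3],C[:3,3]
    M=R.from_rotvec(p["rvec"]).as_matrix();return K,M.T,-M.T@p["tvec"]
def ray(c,uv,z):
    K,M,o=c;d=M@np.linalg.inv(K)@[uv[0],uv[1],1];return o+d*(z-o[2])/d[2]
def proj(c,P):
    K,M,o=c;q=K@(M.T@(np.array(P,float)-o));return q[:2]/q[2]
def to_tool(pos,Rt=None):
    "shift (tool axes) and rotvec from current measured pose to grasp-free TCP pos/rotation"
    s=bot.sense();A=rot(s["tcp_rot"]);print("t",round(s["t"],2),"tcp",s["tcp_pos"].round(1))
    d=A.inv().apply(np.array(pos,float)-s["tcp_pos"])
    r=(A.inv()*Rt).as_rotvec() if Rt is not None else None
    print("shift",d.round(1),"rot",None if r is None else r.round(4))
def down(th):
    "tool pointing down, tool y (closing line) at world angle th"
    y=np.array([np.cos(th),np.sin(th),0]);z=np.array([0,0,-1.]);return R.from_matrix(np.c_[np.cross(y,z),y,z])
E
python3 - <<'E'
from h import *
c=cam("top");k=1.5625
g=lambda u,v,z:print(u,v,ray(c,(u/k,v/k),z).round(1))
for u,v in[(302,303),(392,318),(380,386),(290,370)]:g(u,v,42)
g(299,362,62);g(349,344,75);g(450,343,35);g(405,235,38);g(534,388,9);g(575,360,10);g(568,238,10);g(429,346,3);g(466,382,3)
s=bot.sense();print(rot(s["tcp_rot"]).as_matrix().round(3))
to_tool([460,60,330],down(np.pi/2));to_tool([460,60,330],down(-np.pi/2))
E
```

```text
302 303 [562.1 225.6  42. ]
392 318 [538.3  68.2  42. ]
380 386 [420.3  87.   42. ]
290 370 [445.5 242.8  42. ]
299 362 [459.2 224.8  62. ]
349 344 [490.6 139.7  75. ]
450 343 [496.6 -34.   35. ]
405 235 [686.5  47.6  38. ]
534 388 [ 419.9 -186.5    9. ]
575 360 [ 470.7 -260.    10. ]
568 238 [ 692.1 -249.6   10. ]
429 346 [492.    1.1   3. ]
466 382 [428.7 -65.9   3. ]
[[ 0.956  0.294 -0.   ]
 [ 0.294 -0.956  0.001]
 [ 0.    -0.001 -1.   ]]
t 0.1 tcp [ 198.7 -645.   303.2]
shift [ 457.3 -596.9  -26.1] rot [-2.0000e-04 -1.5000e-03 -2.8428e+00]
t 0.1 tcp [ 198.7 -645.   303.2]
shift [ 457.3 -596.9  -26.1] rot [-1.100e-03  1.000e-04  2.988e-01]
```

Units first: shifts go in shares of 500 mm and turns go in shares of pi rad. So -175 mm / 500 = -0.35, 145 mm / 500 = 0.29, 0.28 rad / 3.1416 = 0.0891.

```bash
echo '{"ticks": [[0.08,-0.08,0,0,0,0.0159,1],[0.14,-0.14,0,0,0,0.0318,1],[0.19,-0.21,0,0,0,0.0477,1],[0.24,-0.28,0,0,0,0.0637,1],[0.29,-0.35,0,0,0,0.0891,1]]}' | python3 steer.py
python3 - <<'E'
from h import *
to_tool([465,145,330],down(-np.pi/2))
E
```

```text
t: 0.52
tcp_pos: [279.8, -451.8, 303.3]
tcp_rot: [-0.0, 1.0, 0.008, -0.0]
wrist_force: [1.4, 0.4, 0.8]
gripper_width: 1.002
finger_force: 0.0
t 0.52 tcp [ 279.8 -451.8  303.3]
shift [ 195.1 -593.7  -26.4] rot [-0.0007  0.0003  0.0166]
```

In the tool's units: -185 mm / 500 = -0.37, -148 mm / 500 = -0.296.

```bash
echo '{"ticks": [[0.024,-0.074,-0.006,0,0,0,1],[0.048,-0.148,-0.012,0,0,0,1],[0.072,-0.222,-0.018,0,0,0,1],[0.096,-0.296,-0.024,0,0,0,1],[0.12,-0.37,-0.03,0,0,0,1]]}' | python3 steer.py
echo '{"ticks": [[0.024,-0.074,-0.006,0,0,0,1],[0.048,-0.148,-0.012,0,0,0,1],[0.072,-0.222,-0.018,0,0,0,1],[0.096,-0.296,-0.022,0,0,0,1],[0.12,-0.37,-0.022,0,0,0,1]]}' | python3 steer.py
echo '{"ticks": [[0.024,-0.074,0,0,0,0,1],[0.048,-0.148,0,0,0,0,1],[0.072,-0.222,0,0,0,0,1],[0.096,-0.296,0,0,0,0,1],[0.12,-0.37,0,0,0,0,1]]}' | python3 steer.py
echo '{"ticks": [[0.02,-0.06,0,0,0,0,1],[0.02,-0.06,0,0,0,0,1],[0.02,-0.06,0,0,0,0,1]]}' | python3 steer.py
python3 - <<'E'
from h import *
s=bot.sense();im=bot.camera("wrist");np.savez("w1.npz",pos=s["tcp_pos"],rot=s["tcp_rot"])
cv2.imwrite("pics/w1.png",cv2.cvtColor(im,cv2.COLOR_RGB2BGR));c=cam("wrist",s)
for P in[(491,156,40),(490,140,78),(560,225,40),(420,85,40)]:print(P,proj(c,P).round())
cv2.imwrite("pics/w1x.png",cv2.resize(cv2.imread("pics/w1.png"),(800,600),interpolation=cv2.INTER_CUBIC))
E
```

```text
t: 0.93
tcp_pos: [335.9, -265.8, 318.8]
tcp_rot: [-0.0, 1.0, 0.009, 0.0]
wrist_force: [1.5, -0.5, 0.5]
gripper_width: 1.0
finger_force: 0.0
t: 1.35
tcp_pos: [392.4, -79.6, 330.4]
tcp_rot: [0.0, 1.0, 0.009, 0.001]
wrist_force: [0.8, -1.1, 0.2]
gripper_width: 1.0
finger_force: 0.0
t: 1.77
tcp_pos: [448.9, 106.8, 329.9]
tcp_rot: [-0.0, 1.0, 0.01, 0.0]
wrist_force: [1.2, -0.4, 0.6]
gripper_width: 1.0
finger_force: 0.0
t: 2.02
tcp_pos: [458.5, 136.1, 329.2]
tcp_rot: [0.0, 1.0, 0.011, -0.001]
wrist_force: [0.3, -0.0, 0.4]
gripper_width: 0.999
finger_force: 0.0
(491, 156, 40) [238. 137.]
(490, 140, 78) [251. 142.]
(560, 225, 40) [178.  74.]
(420, 85, 40) [293. 195.]
```

View pics/w1x.png

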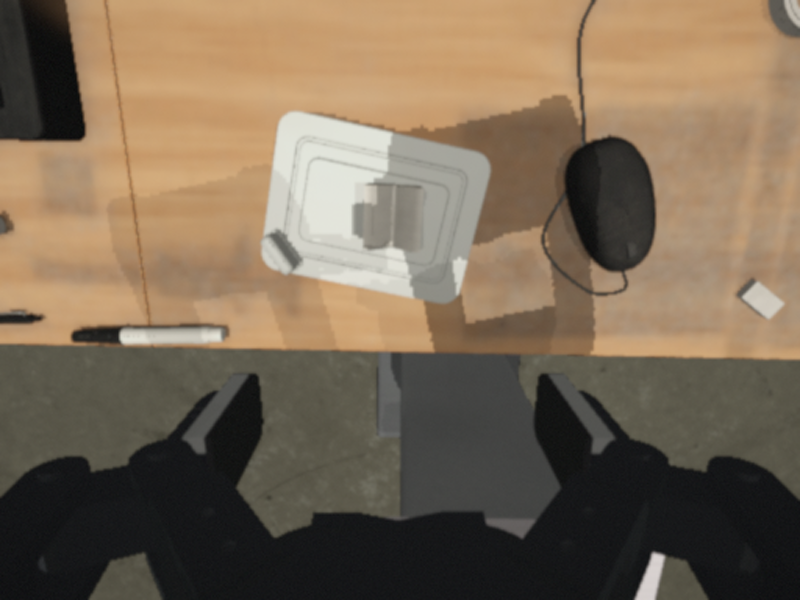

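The cover spans (262..490, 112..303), the lip is at about (280,252), and the V-block is at about (393,215) with its groove running up the image. I'll enlarge a crop of it.

```bash
python3 - <<'E'
import cv2
a=cv2.imread("pics/w1.png")[65:200,160:322]; cv2.imwrite("pics/w1c.png",cv2.resize(a,None,fx=4.4,fy=4.4,interpolation=cv2.INTER_CUBIC)); print(a.shape)
E
```

```text
(135, 162, 3)
```

View pics/w1c.png

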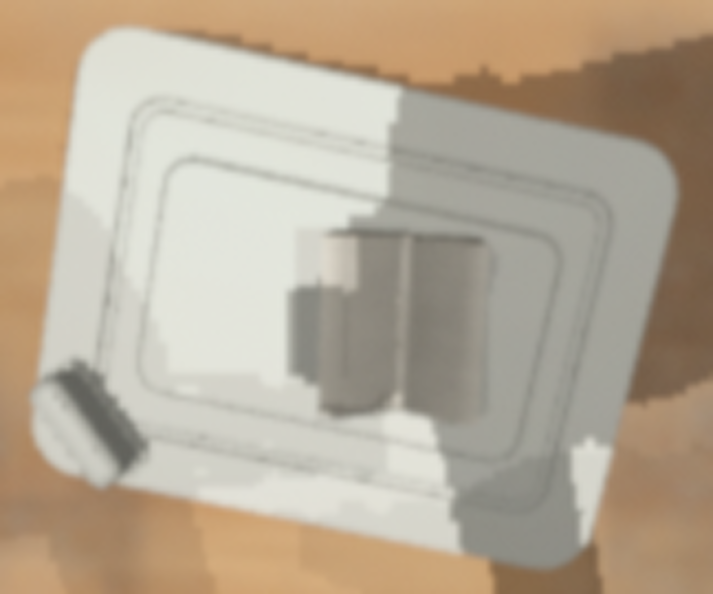

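```bash
python3 - <<'E'
from h import *
d=np.load("w1.npz");c=cam("wrist",{"tcp_pos":d["pos"],"tcp_rot":d["rot"]})
g=lambda n,u,v,z:print(n,u,v,ray(c,(160+(u-2)/4.4,65+(v-2)/4.4),z).round(1))
g("vb",322,235,77.5);g("vb",320,412,77.5);g("vb",490,240,77.5);g("vb",484,418,77.5);
g("groove",407,235,60);g("groove",399,405,60)
# cover edges: virtual corners
for e in[((82,60),(40,365)),((150,28),(630,140)),((675,220),(597,530)),((130,483),(500,563))]:
    for u,v in e:g("edge",u,v,42)
g("panelTL",168,158,45.5);g("panelTR",560,242,45.5);g("panelBR",512,458,45.5);g("panelBL",140,386,45.5)
# lip top: bright top face
g("lipA",62,376,65.5);g("lipB",122,472,65.5);g("lipC",38,400,65.5);g("lipD",100,485,65.5)
E
```

```text
vb 322 235 [515.  159.6  77.5]
vb 320 412 [471.9 160.   77.5]
vb 490 240 [514.7 119.1  77.5]
vb 484 418 [471.3 118.9  77.5]
groove 407 235 [514.6 139.2  60. ]
groove 399 405 [471.  140.5  60. ]
edge 82 60 [555.8 224.   42. ]
edge 40 365 [476.8 239.5  42. ]
edge 150 28 [563.9 206.2  42. ]
edge 630 140 [539.3  81.4  42. ]
edge 675 220 [519.3  68.   42. ]
edge 597 530 [433.2  83.5  42. ]
edge 130 483 [444.1 216.1  42. ]
edge 500 563 [422.8 110.8  42. ]
panelTL 168 158 [532.1 202.   45.5]
panelTR 560 242 [513.1  98.7  45.5]
panelBR 512 458 [454.4 109.   45.5]
panelBL 140 386 [472.2 211.5  45.5]
lipA 62 376 [477.6 227.3  65.5]
lipB 122 472 [452.6 212.9  65.5]
lipC 38 400 [471.2 233.8  65.5]
lipD 100 485 [449.  218.9  65.5]
```

The V-block is at (493,139.4) with yaw about 0. The cover is centred at (493,155) with yaw about -0.185, and the lip is at (462.4,224).

```bash
python3 - <<'E'
from h import *
to_tool([493,139.4,122],down(-np.pi/2-.005))
E
```

```text
t 2.07 tcp [458.4 135.1 329.4]
shift [ 34.9  -3.7 207.4] rot [0.0004 0.001  0.0252]
```

In the tool's units: 150 mm / 500 = 0.3, 130 mm / 500 = 0.26, 0.025 rad / 3.1416 = 0.008.

```bash
echo '{"ticks": [[0.024,-0.002,0.07,0,0,0.0032,1],[0.048,-0.006,0.14,0,0,0.008,1],[0.07,-0.008,0.21,0,0,0.008,1],[0.07,-0.008,0.26,0,0,0.008,1],[0.07,-0.008,0.3,0,0,0.008,1]]}' | python3 steer.py
echo '{"ticks": [[0,0,0.01,0,0,0,1],[0,0,0.01,0,0,0,1]]}' | python3 steer.py
python3 - <<'E'
from h import *
to_tool([493,139.4,122],down(-np.pi/2-.005))
E
```

```text
t: 2.48
tcp_pos: [493.0, 137.9, 177.3]
tcp_rot: [0.0, 1.0, -0.004, -0.001]
wrist_force: [0.1, 0.7, 0.3]
gripper_width: 1.002
finger_force: 0.0
t: 2.65
tcp_pos: [492.9, 138.4, 174.0]
tcp_rot: [0.0, 1.0, -0.004, -0.001]
wrist_force: [-0.6, -0.2, 0.7]
gripper_width: 0.997
finger_force: 0.0
t 2.65 tcp [492.9 138.4 174. ]
shift [ 0.2 -1.1 52. ] rot [ 0.0005  0.0019 -0.0026]
```

In the tool's units: 52 mm / 500 = 0.104, 48 mm / 500 = 0.096.

```bash
echo '{"ticks": [[0,-0.002,0.04,0,0,0,1],[0,-0.002,0.076,0,0,0,1],[0,-0.002,0.096,0,0,0,1],[0,-0.002,0.104,0,0,0,1],[0,-0.002,0.104,0,0,0,0.75]]}' | python3 steer.py 40
echo '{"ticks": [[0,0,0,0,0,0,0.55],[0,0,0,0,0,0,0.48],[0,0,0,0,0,0,0.4],[0,0,0,0,0,0,0.3],[0,0,0,0,0,0,0.2]]}' | python3 steer.py 40
echo '{"ticks": [[0,0,0,0,0,0,0.2],[0,0,0,0,0,0,0.2],[0,0,-0.006,0,0,0,0.2],[0,0,-0.012,0,0,0,0.2],[0,0,-0.02,0,0,0,0.2]]}' | python3 steer.py 40
```

```text
t: 3.07
tcp_pos: [493.5, 140.2, 123.4]
tcp_rot: [-0.0, 1.0, -0.003, 0.0]
wrist_force: [0.6, -0.7, -0.3]
gripper_width: 0.884
finger_force: 0.0
t: 3.48
tcp_pos: [493.9, 140.6, 124.2]
tcp_rot: [-0.0, 1.0, -0.003, 0.001]
wrist_force: [-1.6, 0.3, 6.4]
gripper_width: 0.464
finger_force: 40.5
t: 3.9
tcp_pos: [493.2, 140.4, 133.0]
tcp_rot: [0.0, 1.0, -0.003, -0.0]
wrist_force: [-0.0, 0.0, -3.7]
gripper_width: 0.46
finger_force: 40.9
```

In the tool's units: -80 mm / 500 = -0.16, -70 mm / 500 = -0.14.

```bash
echo '{"ticks": [[0,0,-0.04,0,0,0,0.2],[0,0,-0.09,0,0,0,0.2],[0,0,-0.14,0,0,0,0.2],[0,0.04,-0.16,0,0,0,0.2],[0.008,0.09,-0.16,0,0,0,0.2]]}' | python3 steer.py 40
python3 - <<'E'
from h import *
to_tool([533,-157,210],down(-np.pi/2-.005))
E
```

```text
t: 4.32
tcp_pos: [497.5, 96.0, 216.3]
tcp_rot: [-0.0, 1.0, -0.002, 0.002]
wrist_force: [0.6, -1.1, -4.9]
gripper_width: 0.46
finger_force: 41.5
t 4.32 tcp [497.5  96.  216.3]
shift [ 36.5 252.9   6.2] rot [-0.0009 -0.0039  0.0011]
```

In the tool's units: 175 mm / 500 = 0.35, 140 mm / 500 = 0.28.

```bash
echo '{"ticks": [[0.01,0.07,0,0,0,0,0.2],[0.02,0.14,0,0,0,0,0.2],[0.03,0.21,0,0,0,0,0.2],[0.04,0.28,0,0,0,0,0.2],[0.05,0.35,0,0,0,0,0.2]]}' | python3 steer.py 40
echo '{"ticks": [[0.01,0.07,0,0,0,0,0.2],[0.02,0.124,0,0,0,0,0.2],[0.022,0.15,0,0,0,0,0.2],[0.022,0.156,0,0,0,0,0.2],[0.022,0.156,0.04,0,0,0,0.2]]}' | python3 steer.py 40
python3 - <<'E'
from h import *
to_tool([533,-157,79],down(-np.pi/2-.005))
E
```

```text
t: 4.73
tcp_pos: [520.8, -81.4, 213.3]
tcp_rot: [0.0, 1.0, -0.003, 0.0]
wrist_force: [1.0, -0.9, -3.4]
gripper_width: 0.462
finger_force: 41.4
t: 5.15
tcp_pos: [532.6, -158.7, 196.2]
tcp_rot: [0.001, 1.0, -0.004, 0.002]
wrist_force: [1.0, -0.2, -3.3]
gripper_width: 0.464
finger_force: 41.7
t 5.15 tcp [ 532.6 -158.7  196.2]
shift [-1.000e-01 -1.800e+00  1.172e+02] rot [ 0.0014 -0.0045 -0.0025]
```

In the tool's units: 100 mm / 500 = 0.2, 90 mm / 500 = 0.18.

```bash
echo '{"ticks": [[0,0,0.05,0,0,0,0.2],[0,0,0.1,0,0,0,0.2],[0,0,0.15,0,0,0,0.2],[0,0,0.18,0,0,0,0.2],[0,0,0.2,0,0,0,0.2]]}' | python3 steer.py 40
echo '{"ticks": [[0,0,0.008,0,0,0,0.2],[0,0,0.014,0,0,0,0.2],[0,0,0.02,0,0,0,0.2],[0,0,0.024,0,0,0,0.2],[0,0,0.024,0,0,0,0.2]]}' | python3 steer.py 40
```

```text
t: 5.57
tcp_pos: [530.8, -156.5, 91.0]
tcp_rot: [-0.001, 1.0, -0.003, -0.001]
wrist_force: [-0.2, -0.2, -4.2]
gripper_width: 0.465
finger_force: 41.4
t: 5.98
tcp_pos: [531.8, -157.8, 81.3]
tcp_rot: [0.0, 1.0, -0.003, 0.0]
wrist_force: [-0.4, -0.3, -4.5]
gripper_width: 0.459
finger_force: 41.5
```

In the tool's units: 3 mm / 500 = 0.006, 2 mm / 500 = 0.004.

```bash
echo '{"ticks": [[0,0,0.002,0,0,0,0.2],[0,0,0.004,0,0,0,0.2],[0,0,0.006,0,0,0,0.2],[0,0,0.006,0,0,0,0.2]]}' | python3 steer.py 40
```

```text
t: 6.32
tcp_pos: [531.8, -157.9, 78.8]
tcp_rot: [0.0, 1.0, -0.003, 0.0]
wrist_force: [-4.7, 1.5, 6.5]
gripper_width: 0.46
finger_force: 42.5
```

In the tool's units: -1 mm / 500 = -0.002.

```bash
echo '{"ticks": [[0,0,-0.002,0,0,0,0.5],[0,0,-0.002,0,0,0,0.65],[0,0,-0.002,0,0,0,0.8],[0,0,-0.002,0,0,0,0.9],[0,0,-0.002,0,0,0,0.9]]}' | python3 steer.py 40
echo '{"ticks": [[0,0,-0.03,0,0,0,0.9],[0,0,-0.08,0,0,0,0.9],[0,0,-0.15,0,0,0,0.9],[0,0,-0.22,0,0,0,0.9],[0,0,-0.28,0,0,0,0.9]]}' | python3 steer.py 40
python3 - <<'E'
from h import *
s=bot.sense();im=bot.camera("wrist");c=cam("wrist",s)
cv2.imwrite("pics/w2.png",cv2.cvtColor(im,cv2.COLOR_RGB2BGR));print(s["tcp_pos"],s["gripper_width"])
import glob
E
```

```text
t: 6.73
tcp_pos: [531.6, -157.8, 78.9]
tcp_rot: [0.0, 1.0, -0.003, 0.0]
wrist_force: [-0.3, -0.2, 0.2]
gripper_width: 0.9
finger_force: 0.0
t: 7.15
tcp_pos: [531.5, -157.8, 221.3]
tcp_rot: [0.0, 1.0, -0.003, 0.0]
wrist_force: [0.9, 0.4, 0.7]
gripper_width: 0.899
finger_force: 0.0
[ 531.51302596 -157.76772409  221.25600605] 0.8987181709960032
```

View pics/w2.png

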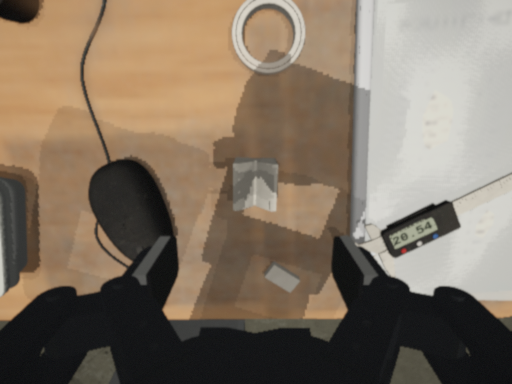

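The V-block is standing on the desk, groove up, at about (255,185). Next is the lip: first compute the approach.

```bash
python3 - <<'E'
from h import *
to_tool([462.4,224,190],down(-.970))
E
```

```text
t 7.2 tcp [ 532.8 -158.2  227.4]
shift [ -73.1 -381.8   35.9] rot [ 0.0047 -0.0065 -0.6069]
```

In the tool's units: -175 mm / 500 = -0.35, -140 mm / 500 = -0.28.

```bash
echo '{"ticks": [[-0.012,-0.07,0,0,0,0,0.8],[-0.026,-0.14,0,0,0,0,0.7],[-0.04,-0.21,0,0,0,0,0.5],[-0.054,-0.28,0,0,0,0,0.5],[-0.068,-0.35,0,0,0,0,0.5]]}' | python3 steer.py 40
echo '{"ticks": [[-0.014,-0.07,0.014,0,0,-0.0318,0.5],[-0.028,-0.14,0.028,0,0,-0.0637,0.5],[-0.042,-0.21,0.042,0,0,-0.0955,0.5],[-0.056,-0.28,0.056,0,0,-0.1273,0.5],[-0.07,-0.35,0.07,0,0,-0.1592,0.5]]}' | python3 steer.py 40
python3 - <<'E'
from h import *
to_tool([462.4,224,190],down(-.970))
E
```

```text
t: 7.62
tcp_pos: [498.0, 18.8, 218.7]
tcp_rot: [-0.0, 1.0, -0.003, 0.0]
wrist_force: [0.9, -0.4, 0.3]
gripper_width: 0.5
finger_force: 0.0
t: 8.03
tcp_pos: [464.0, 194.3, 183.6]
tcp_rot: [-0.0, 0.969, 0.247, 0.0]
wrist_force: [0.7, -0.4, -0.7]
gripper_width: 0.499
finger_force: 0.0
t 8.03 tcp [464.  194.3 183.6]
shift [ 12.8 -26.9  -6.4] rot [ 1.000e-04 -5.000e-04 -1.021e-01]
```

In the tool's units: -27 mm / 500 = -0.054, -13 mm / 500 = -0.026, -0.102 rad / 3.1416 = -0.0325.

```bash
echo '{"ticks": [[0.012,-0.026,-0.006,0,0,-0.0159,0.5],[0.026,-0.054,-0.012,0,0,-0.0325,0.5],[0.026,-0.054,-0.012,0,0,-0.0325,0.5],[0.026,-0.054,-0.012,0,0,-0.0325,0.5]]}' | python3 steer.py 40
python3 - <<'E'
from h import *
s=bot.sense();im=cv2.cvtColor(bot.camera("wrist"),cv2.COLOR_RGB2BGR);c=cam("wrist",s);print(s["tcp_pos"],s["tcp_rot"])
Rc=R.from_euler("z",-.185).as_matrix();o=np.array([493,155,40.])
u=np.array([1,1])/2**.5;v=np.array([-1,1])/2**.5
L=[np.r_[np.array([-43,63])+a*16*u+b*5*v,25.5] for a,b in((1,1),(1,-1),(-1,-1),(-1,1))]
P=np.array([proj(c,o+Rc@p) for p in L]);print(P.round())
x0,y0=(P.mean(0)-[66,50]).astype(int);x0=max(x0,0);y0=max(min(y0,284),0)
k=6;cr=cv2.resize(im[y0:y0+100,x0:x0+133],None,fx=k,fy=k,interpolation=cv2.INTER_CUBIC)
cv2.polylines(cr,[((P-[x0,y0])*k+k/2).astype(int)],True,(0,0,255),1);print(x0,y0)
cv2.imwrite("pics/w3.png",cr)
E
```

```text
t: 8.37
tcp_pos: [463.3, 223.0, 189.7]
tcp_rot: [0.0, 0.956, 0.294, -0.0]
wrist_force: [0.1, -0.2, 0.6]
gripper_width: 0.495
finger_force: 0.0
[463.28317014 222.97666903 189.71543657] [ 5.64270170e-05  9.55888689e-01  2.93729143e-01 -3.27002107e-05]
[[243. 187.]
 [258. 187.]
 [258. 230.]
 [244. 230.]]
184 158
```

View pics/w3.png

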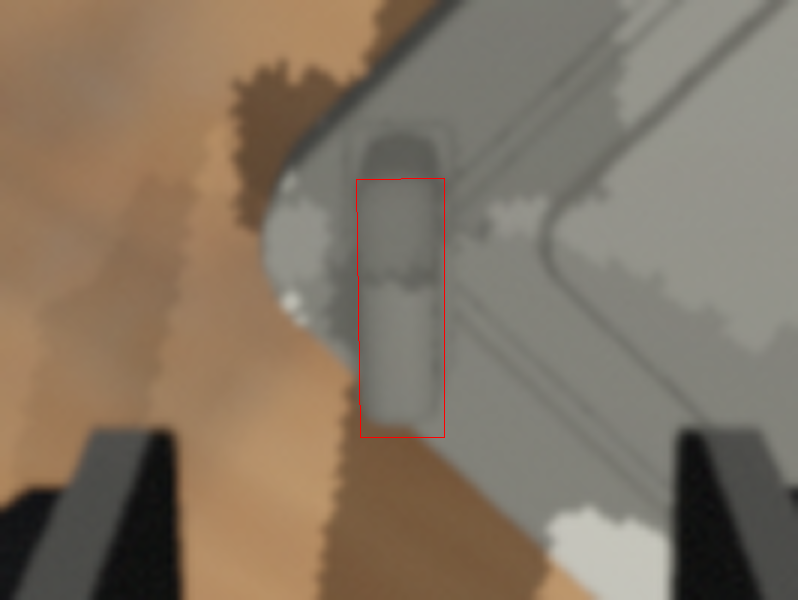

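The predicted lip outline (red) matches the seen lip (columns 360-440, rows 180-425), so the cover pose is good. The fingers straddle it. Going down now.

```bash
python3 - <<'E'
from h import *
to_tool([462.3,224.5,118.5],down(-.970))
E
```

```text
t 8.42 tcp [463.3 222.4 189.6]
shift [ 0.4 -2.4 71.1] rot [ 0.0001  0.0003 -0.0058]
```

In the tool's units: 70 mm / 500 = 0.14, 65 mm / 500 = 0.13, -0.006 rad / 3.1416 = -0.0019.

```bash
echo '{"ticks": [[0,-0.002,0.04,0,0,-0.001,0.5],[0,-0.004,0.08,0,0,-0.0019,0.5],[0,-0.004,0.11,0,0,-0.0019,0.5],[0,-0.004,0.13,0,0,-0.0019,0.5],[0,-0.004,0.14,0,0,-0.0019,0.5]]}' | python3 steer.py 40
echo '{"ticks": [[0,0,0,0,0,0,0.5],[0,0,0,0,0,0,0.5]]}' | python3 steer.py
python3 - <<'E'
from h import *
print(bot.sense()["wrist_force"])
to_tool([462.3,224.5,118.5],down(-.970))
E
```

```text
t: 8.83
tcp_pos: [462.0, 223.3, 118.4]
tcp_rot: [0.0, 0.955, 0.296, -0.001]
wrist_force: [0.7, 0.2, -0.2]
gripper_width: 0.493
finger_force: 0.0
t: 9.0
tcp_pos: [462.6, 224.0, 120.5]
tcp_rot: [-0.0, 0.955, 0.296, 0.0]
wrist_force: [0.1, -0.4, 0.3]
gripper_width: 0.501
finger_force: 0.0
[ 0.11941493 -0.37014384  0.25229929]
t 9.0 tcp [462.6 224.  120.5]
shift [ 0.1 -0.6  2. ] rot [ 0.0001 -0.0005  0.0002]
```

Close slowly at low force so that the fingers centre themselves, then grip harder.

In the tool's units: 1.5 mm / 500 = 0.003, -0.5 mm / 500 = -0.001.

```bash
echo '{"ticks": [[0,-0.001,0.003,0,0,0,0.35],[0,-0.001,0.003,0,0,0,0.22],[0,-0.001,0.003,0,0,0,0.16],[0,-0.001,0.003,0,0,0,0.12],[0,-0.001,0.003,0,0,0,0.08]]}' | python3 steer.py 20
echo '{"ticks": [[0,0,0,0,0,0,0],[0,0,0,0,0,0,0],[0,0,0,0,0,0,0]]}' | python3 steer.py 20
echo '{"ticks": [[0,0,0,0,0,0,0],[0,0,0,0,0,0,0],[0,0,0,0,0,0,0]]}' | python3 steer.py 70
```

```text
t: 9.42
tcp_pos: [462.0, 225.0, 119.0]
tcp_rot: [-0.0, 0.955, 0.296, 0.0]
wrist_force: [-3.7, 3.1, 4.7]
gripper_width: 0.116
finger_force: 22.2
t: 9.67
tcp_pos: [462.0, 225.0, 119.0]
tcp_rot: [-0.0, 0.955, 0.296, 0.0]
wrist_force: [-4.7, 4.4, 6.5]
gripper_width: 0.112
finger_force: 22.3
t: 9.92
tcp_pos: [462.1, 225.0, 119.2]
tcp_rot: [-0.0, 0.955, 0.296, 0.0]
wrist_force: [-4.9, 3.7, 6.4]
gripper_width: 0.1
finger_force: 69.1
```

```bash
cat > peel.py <<'E'
from h import *
Rc=R.from_euler("z",-.185);o=np.array([493,155,40.])
d=np.array([-112,152,0])/np.hypot(112,152)
piv=o+Rc.apply(np.array([56,-76,0])-4*d);dw=Rc.apply(d);ax=np.cross(dw,[0,0,1])
A=down(-.970);p0=np.array([462.2,224.8,118.8])
for th in np.arange(.02,.33,.02):
    Q=R.from_rotvec(ax*th);p=piv+Q.apply(p0-piv)
    print(round(th,2),A.inv().apply(p-p0).round(1),(A.inv()*Q*A).as_rotvec().round(3),p.round(1),rot(bot.sense()["tcp_rot"]).as_quat().round(3) if th>1 else "")
E
python3 peel.py
```

```text
0.02 [-0.2  1.6 -3.5] [0.02  0.003 0.   ] [462.9 223.3 122.3] 
0.04 [-0.5  3.3 -6.9] [0.04  0.006 0.   ] [463.6 221.8 125.7] 
0.06 [ -0.8   5.  -10.3] [0.059 0.009 0.   ] [464.4 220.3 129.1] 
0.08 [ -1.    6.8 -13.7] [0.079 0.012 0.   ] [465.2 218.6 132.5] 
0.1 [ -1.3   8.6 -17. ] [0.099 0.015 0.   ] [466.  216.9 135.8] 
0.12 [ -1.6  10.6 -20.3] [0.119 0.018 0.   ] [466.8 215.2 139.1] 
0.14 [ -1.9  12.6 -23.6] [0.138 0.021 0.   ] [467.7 213.4 142.4] 
0.16 [ -2.2  14.6 -26.8] [0.158 0.024 0.   ] [468.6 211.5 145.6] 
0.18 [ -2.5  16.7 -30. ] [0.178 0.027 0.   ] [469.6 209.6 148.8] 
0.2 [ -2.9  18.9 -33.1] [0.198 0.03  0.   ] [470.5 207.6 151.9] 
0.22 [ -3.2  21.2 -36.2] [0.218 0.033 0.   ] [471.5 205.5 155. ] 
0.24 [ -3.6  23.5 -39.3] [0.237 0.036 0.   ] [472.5 203.4 158.1] 
0.26 [ -3.9  25.8 -42.3] [0.257 0.039 0.   ] [473.6 201.3 161.1] 
0.28 [ -4.3  28.3 -45.2] [0.277 0.042 0.   ] [474.6 199.1 164. ] 
0.3 [ -4.7  30.7 -48.1] [0.297 0.045 0.   ] [475.7 196.8 166.9] 
0.32 [ -5.1  33.3 -50.9] [0.316 0.048 0.   ] [476.8 194.5 169.7]
```

In the tool's units: -3.5 mm / 500 = -0.007, 1.6 mm / 500 = 0.0032, 0.02 rad / 3.1416 = 0.0064.

```bash
echo '{"ticks": [[0,0.0006,-0.0014,0.0013,0.0002,0,0],[-0.0002,0.0012,-0.0028,0.0025,0.0004,0,0],[-0.0003,0.002,-0.0042,0.0038,0.0006,0,0],[-0.0004,0.0026,-0.0056,0.0051,0.0008,0,0],[-0.0004,0.0032,-0.007,0.0064,0.001,0,0]]}' | python3 steer.py 70
echo '{"ticks": [[0,0.0006,-0.0014,0.0013,0.0002,0,0],[-0.0002,0.0012,-0.0028,0.0025,0.0004,0,0],[-0.0003,0.002,-0.0042,0.0038,0.0006,0,0],[-0.0004,0.0026,-0.0056,0.0051,0.0008,0,0],[-0.0004,0.0032,-0.007,0.0064,0.001,0,0]]}' | python3 steer.py 70
```

```text
t: 10.33
tcp_pos: [462.7, 223.0, 121.8]
tcp_rot: [-0.01, 0.955, 0.296, -0.002]
wrist_force: [-0.9, 0.9, -1.9]
gripper_width: 0.094
finger_force: 68.2
t: 10.75
tcp_pos: [463.5, 221.6, 125.4]
tcp_rot: [-0.02, 0.955, 0.296, -0.003]
wrist_force: [-1.0, -0.1, -2.4]
gripper_width: 0.099
finger_force: 68.3
```

Small forces, as expected for the peel. Continuing.

In the tool's units: -5.2 mm / 500 = -0.0104, -4.2 mm / 500 = -0.0084, 0.03 rad / 3.1416 = 0.0095.

```bash
for i in 1; do :; done; echo '{"ticks": [[-0.0002,0.001,-0.0022,0.0019,0.0003,0,0],[-0.0003,0.002,-0.0042,0.0038,0.0006,0,0],[-0.0004,0.003,-0.0062,0.0057,0.0009,0,0],[-0.0006,0.004,-0.0084,0.0076,0.0011,0,0],[-0.0008,0.005,-0.0104,0.0095,0.0014,0,0]]}' | python3 steer.py 70
echo '{"ticks": [[-0.0002,0.001,-0.0022,0.0019,0.0003,0,0],[-0.0003,0.002,-0.0042,0.0038,0.0006,0,0],[-0.0004,0.003,-0.0062,0.0057,0.0009,0,0],[-0.0004,0.003,-0.0062,0.0057,0.0009,0,0],[-0.0004,0.003,-0.0062,0.0057,0.0009,0,0]]}' | python3 steer.py 70
python3 - <<'E'
from h import *
im=cv2.cvtColor(bot.camera("side"),cv2.COLOR_RGB2BGR)
cv2.imwrite("pics/s1.png",cv2.resize(im[130:250,160:320],None,fx=5,fy=5,interpolation=cv2.INTER_CUBIC))
E
```

```text
t: 11.17
tcp_pos: [464.8, 219.1, 130.7]
tcp_rot: [-0.035, 0.954, 0.296, -0.005]
wrist_force: [1.4, -1.2, -2.9]
gripper_width: 0.097
finger_force: 68.4
t: 11.58
tcp_pos: [465.6, 217.6, 133.6]
tcp_rot: [-0.044, 0.954, 0.296, -0.007]
wrist_force: [3.1, -0.3, -2.4]
gripper_width: 0.097
finger_force: 68.4
```

View pics/s1.png

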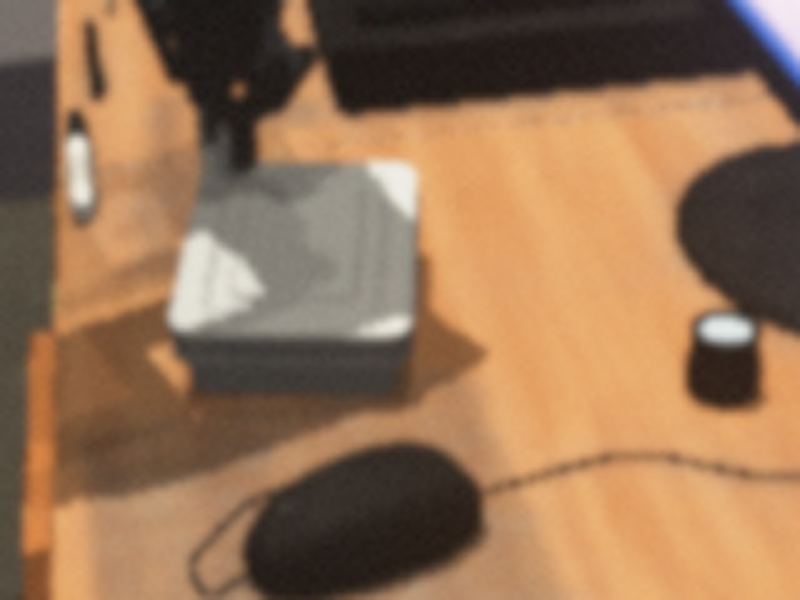

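The cover tilts up at the lip end, seen at about (240,180). The far edge, from (180,330) to (410,330), still sits on the tray, which stands flat. I'll continue the arc.

In the tool's units: -5.2 mm / 500 = -0.0104, -4.2 mm / 500 = -0.0084, 0.03 rad / 3.1416 = 0.0095.

```bash
echo '{"ticks": [[-0.0002,0.001,-0.0022,0.0019,0.0003,0,0],[-0.0003,0.002,-0.0042,0.0038,0.0006,0,0],[-0.0004,0.003,-0.0062,0.0057,0.0009,0,0],[-0.0006,0.004,-0.0084,0.0076,0.0011,0,0],[-0.0008,0.005,-0.0104,0.0095,0.0014,0,0]]}' | python3 steer.py 70
echo '{"ticks": [[-0.0002,0.001,-0.0022,0.0019,0.0003,0,0],[-0.0003,0.002,-0.0042,0.0038,0.0006,0,0],[-0.0004,0.003,-0.0062,0.0057,0.0009,0,0],[-0.0006,0.004,-0.0084,0.0076,0.0011,0,0],[-0.0008,0.005,-0.0104,0.0095,0.0014,0,0]]}' | python3 steer.py 70
echo '{"ticks": [[-0.0002,0.001,-0.0022,0.0019,0.0003,0,0],[-0.0003,0.002,-0.0042,0.0038,0.0006,0,0],[-0.0004,0.003,-0.0062,0.0057,0.0009,0,0],[-0.0006,0.004,-0.0084,0.0076,0.0011,0,0],[-0.0008,0.005,-0.0104,0.0095,0.0014,0,0]]}' | python3 steer.py 70
```

```text
t: 12.05
tcp_pos: [466.8, 214.9, 138.5]
tcp_rot: [-0.059, 0.953, 0.296, -0.009]
wrist_force: [1.6, 0.4, -2.0]
gripper_width: 0.102
finger_force: 68.4
t: 12.47
tcp_pos: [468.1, 212.1, 143.4]
tcp_rot: [-0.074, 0.952, 0.296, -0.011]
wrist_force: [1.8, 1.1, -1.3]
gripper_width: 0.101
finger_force: 68.5
t: 12.88
tcp_pos: [469.4, 209.1, 148.1]
tcp_rot: [-0.089, 0.951, 0.295, -0.014]
wrist_force: [-1.5, -0.1, 0.9]
gripper_width: 0.096
finger_force: 68.8
```

In the tool's units: -5.2 mm / 500 = -0.0104, -4.2 mm / 500 = -0.0084, 0.03 rad / 3.1416 = 0.0095.

```bash
echo '{"ticks": [[-0.0002,0.001,-0.0022,0.0019,0.0003,0,0],[-0.0003,0.002,-0.0042,0.0038,0.0006,0,0],[-0.0004,0.003,-0.0062,0.0057,0.0009,0,0],[-0.0006,0.004,-0.0084,0.0076,0.0011,0,0],[-0.0008,0.005,-0.0104,0.0095,0.0014,0,0]]}' | python3 steer.py 70
echo '{"ticks": [[-0.0002,0.001,-0.0022,0.0019,0.0003,0,0],[-0.0003,0.002,-0.0042,0.0038,0.0006,0,0],[-0.0004,0.003,-0.0062,0.0057,0.0009,0,0],[-0.0006,0.004,-0.0084,0.0076,0.0011,0,0],[-0.0008,0.005,-0.0104,0.0095,0.0014,0,0]]}' | python3 steer.py 70
echo '{"ticks": [[-0.0002,0.001,-0.0022,0.0019,0.0003,0,0],[-0.0003,0.002,-0.0042,0.0038,0.0006,0,0],[-0.0004,0.003,-0.0062,0.0057,0.0009,0,0],[-0.0006,0.004,-0.0084,0.0076,0.0011,0,0],[-0.0008,0.005,-0.0104,0.0095,0.0014,0,0]]}' | python3 steer.py 70
```

```text
t: 13.3
tcp_pos: [471.1, 206.0, 152.8]
tcp_rot: [-0.104, 0.95, 0.295, -0.016]
wrist_force: [-0.9, 0.1, 0.6]
gripper_width: 0.1
finger_force: 68.8
t: 13.72
tcp_pos: [472.6, 202.8, 157.4]
tcp_rot: [-0.119, 0.948, 0.294, -0.018]
wrist_force: [-0.7, 0.2, 0.9]
gripper_width: 0.098
finger_force: 68.9
t: 14.13
tcp_pos: [474.1, 199.5, 161.8]
tcp_rot: [-0.134, 0.946, 0.294, -0.02]
wrist_force: [-0.5, -0.5, 0.5]
gripper_width: 0.094
finger_force: 68.9
```

```bash
python3 - <<'E'
from h import *
s=bot.sense();A=rot(s["tcp_rot"]);print("up",A.inv().apply([0,0,1]).round(3),"lipdir(horizontal)",A.inv().apply([-.56,.83,0]).round(3),"+y",A.inv().apply([0,1,0]).round(3),"+x",A.inv().apply([1,0,0]).round(3))
E
```

```text
up [ 0.04  -0.265 -0.963] lipdir(horizontal) [ 0.003 -0.965  0.266] +y [ 0.561 -0.792  0.241] +x [ 0.827  0.55  -0.117]
```

In the tool's units: -5 mm / 500 = -0.01, -4 mm / 500 = -0.008.

```bash
echo '{"ticks": [[0,-0.0006,-0.002,0,0,0,0],[0.0002,-0.001,-0.004,0,0,0,0],[0.0002,-0.0016,-0.006,0,0,0,0],[0.0004,-0.0022,-0.008,0,0,0,0],[0.0004,-0.0026,-0.01,0,0,0,0]]}' | python3 steer.py 70
echo '{"ticks": [[0,-0.0006,-0.002,0,0,0,0],[0.0002,-0.001,-0.004,0,0,0,0],[0.0002,-0.0016,-0.006,0,0,0,0],[0.0004,-0.0022,-0.008,0,0,0,0],[0.0004,-0.0026,-0.01,0,0,0,0]]}' | python3 steer.py 70
```

```text
t: 14.55
tcp_pos: [474.1, 199.6, 167.0]
tcp_rot: [-0.134, 0.946, 0.294, -0.02]
wrist_force: [-0.2, 0.1, -1.4]
gripper_width: 0.1
finger_force: 68.6
t: 14.97
tcp_pos: [474.2, 199.5, 172.1]
tcp_rot: [-0.134, 0.946, 0.294, -0.02]
wrist_force: [-0.2, 0.1, -0.5]
gripper_width: 0.098
finger_force: 68.6
```

The force is only the cover's weight, so it's free. Lifting, then carrying to +y.

Units first: shifts go in shares of 500 mm and turns go in shares of pi rad. So -44 mm / 500 = -0.088, -34 mm / 500 = -0.068.

```bash
echo '{"ticks": [[0.0004,-0.003,-0.012,0,0,0,0],[0.001,-0.008,-0.028,0,0,0,0],[0.002,-0.013,-0.048,0,0,0,0],[0.0028,-0.019,-0.068,0,0,0,0],[0.0036,-0.024,-0.088,0,0,0,0]]}' | python3 steer.py 70
echo '{"ticks": [[0.0008,-0.006,-0.02,0,0,0,0],[0.0018,-0.012,-0.044,0,0,0,0],[0.0028,-0.019,-0.068,0,0,0,0],[0.004,-0.026,-0.096,0,0,0,0],[0.005,-0.034,-0.124,0,0,0,0]]}' | python3 steer.py 70
python3 - <<'E'
from h import *
Rc=R.from_euler("z",-.185).as_matrix()
to_tool([440,425,275])
E
```

```text
t: 15.38
tcp_pos: [474.3, 199.4, 219.3]
tcp_rot: [-0.134, 0.946, 0.294, -0.02]
wrist_force: [0.3, 0.7, -1.0]
gripper_width: 0.097
finger_force: 68.6
t: 15.8
tcp_pos: [474.2, 199.3, 283.6]
tcp_rot: [-0.134, 0.946, 0.294, -0.02]
wrist_force: [-0.2, 0.0, -0.1]
gripper_width: 0.097
finger_force: 68.6
t 15.8 tcp [474.2 199.3 283.6]
shift [  98.1 -195.3   66.6] rot None
```

In the tool's units: -100 mm / 500 = -0.2, -79 mm / 500 = -0.158.

```bash
echo '{"ticks": [[0.016,-0.032,0.0096,0,0,0,0],[0.036,-0.07,0.021,0,0,0,0],[0.058,-0.114,0.034,0,0,0,0],[0.08,-0.158,0.0474,0,0,0,0],[0.102,-0.2,0.06,0,0,0,0]]}' | python3 steer.py 70
echo '{"ticks": [[0.022,-0.044,0.0132,0,0,0,0],[0.044,-0.086,0.026,0,0,0,0],[0.064,-0.126,0.038,0,0,0,0],[0.082,-0.16,0.048,0,0,0,0],[0.094,-0.186,0.056,0,0,0,0]]}' | python3 steer.py 70
echo '{"ticks": [[0,0,0,0.0095,0,0,0],[0,0,0,0.0191,0,0,0],[0,0,0,0.0286,0,0,0],[0,0,0,0.0318,0,0,0],[0,0,0,0.0318,0,0,0]]}' | python3 steer.py 70
echo '{"ticks": [[0,0,0,0,0,0,0],[0,0,0,0,0,0,0],[0,0,0,0,0,0,0],[0,0,0,0,0,0,0],[0,0,0,0,0,0,0]]}' | python3 steer.py 70
python3 - <<'E'
from h import *
im=cv2.cvtColor(bot.camera("side"),cv2.COLOR_RGB2BGR);t=cv2.cvtColor(bot.camera("top"),cv2.COLOR_RGB2BGR)
f=lambda a:cv2.resize(a,(400,300),interpolation=cv2.INTER_AREA)
cv2.imwrite("pics/end.png",cv2.resize(np.hstack([im[60:260,130:330],t[130:290,90:250] if 0 else cv2.resize(t[120:280,110:270],(200,200))]),(800,400),interpolation=cv2.INTER_CUBIC))
# predicted cover points
s=bot.sense();A=rot(s["tcp_rot"]);A0=down(-.970);Rc=R.from_euler("z",-.185);p0=np.array([462.2,224.8,118.8]);o=np.array([493,155,40.])
for n,q in(("centre",[0,0,0]),("lip",[-56,76,0]),("far",[56,-76,0])):
    w=o+Rc.apply(q);print(n,(s["tcp_pos"]+(A*A0.inv()).apply(w-p0)).round(1))
E
```

```text
t: 16.22
tcp_pos: [457.5, 315.6, 282.8]
tcp_rot: [-0.134, 0.946, 0.294, -0.02]
wrist_force: [0.1, -0.7, -0.7]
gripper_width: 0.099
finger_force: 68.6
t: 16.63
tcp_pos: [441.9, 422.7, 281.9]
tcp_rot: [-0.134, 0.946, 0.294, -0.02]
wrist_force: [0.4, -0.3, -0.3]
gripper_width: 0.101
finger_force: 68.6
t: 17.05
tcp_pos: [442.5, 420.8, 281.5]
tcp_rot: [-0.181, 0.939, 0.292, -0.035]
wrist_force: [0.1, 0.8, -0.6]
gripper_width: 0.098
finger_force: 68.6
t: 17.47
tcp_pos: [442.1, 421.2, 281.2]
tcp_rot: [-0.181, 0.938, 0.292, -0.035]
wrist_force: [-1.1, -0.2, -0.6]
gripper_width: 0.095
finger_force: 68.6
centre [457.2 381.1 180.2]
lip [418.9 460.3 214.3]
far [495.5 301.8 146.1]
```

View pics/end.png

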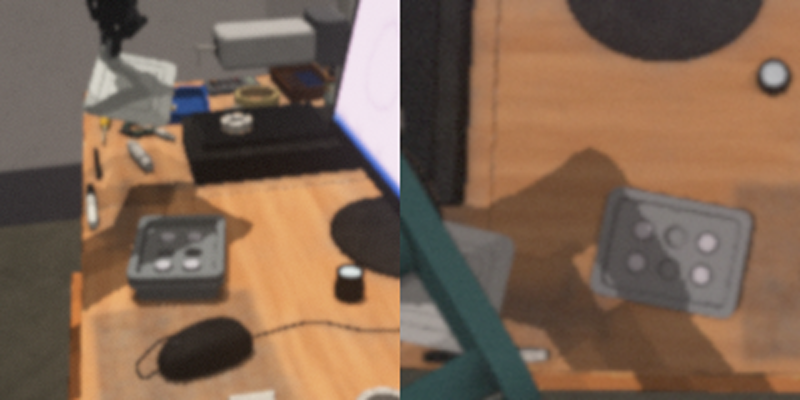

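The tray stands in place with all four rollers in their pockets, seen right at (645,230), (707,242), (636,262) and (700,275). The cover is held tilted to the left of it, seen left at (130,85). All end conditions look met by my estimate, so I'm handing in.

```bash
python3 -c "
from station import bot
print(bot.hand_in())"
```

```text
the job is handed in; nothing more can be done
None
```

I handed the job in at about 17.6 s: the V-block stands groove up on the desk, the cover was peeled lip corner first, and it is held still, tilted and about 230 mm to the left of the trays. In the last pictures the trays stood where they were with all four rollers in their pockets; hand-in printed no verdict.

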